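# Weigh the honey jar on the kitchen scale

## Robot

A 6-joint arm with a two-finger parallel gripper is mounted at the origin on a cart in front of the work surface, level with it; the furniture and walls round the work are solid. World frame = base frame: x ahead of the robot, y to its left, z up, the work surface at z = 0. Lengths are in m, angles in rad, forces in N, time in s.
With the tool pointing down it reaches from about 0.275 to 0.75 m from the base axis. Payload 10.2 kg.
Tool frame: the origin (TCP) lies on the centre line of the jaws, within the pads' length; the fingertips stand 19 mm ahead of it and the grasp point (between the pads) is the TCP; z points along the fingers, y is the line along which they close (so a half turn about z gives the same grasp; the last joint's range is limited). The gripper opens to 85 mm and grips with 20 to 120 N. Pads are 22 mm wide; open, the fingers measure 114 mm over their backs; the gripper's body (76 mm by 85 mm) begins 54 mm behind the grasp point. The pads swing forward as they close: fully open they stand 13 mm farther back than shut.
Start: joints at [1.049, 0.313, 1.498, -0, 1.331, -0.223], TCP at [0.155, 0.502, 0.223] pointing down, gripper open.
Joint ranges: [-2.94, 2.94], [-0.97, 2.17], [0.19, 2.56], [-1.23, 4.37], [0.02, 3.11], [-2.88, 2.88]. Speed limits (rad/s): [2.39, 2.39, 3.01, 3.14, 3.14, 3.14].

## Interface

Orientations are given as a unit quaternion [w, x, y, z].
In Python, from workcell import r gives the robot as it stands.
- The arm moves only by the tool arm_command, never from a script. Its argument "steps" is one flat list of numbers, 7 for each row, row after row: the finger opening in m, from 0 to 0.0854, then the shift along the tool's x, y, z in m, then the turn, a rotation vector about the tool's x, y, z in degrees. A call has 1 to 5 rows; each row shifts and turns the commanded pose from where the row before left it, along the tool's axes as they then stand; what a row does not reach is not made up. A row lasts 1/8 s, in which the tool goes at most 62.5 mm and 10.7 degrees, less where a joint would pass 70% of its speed; a pose out of reach is approached as far as the arm can. A call with a gripper value outside its range is refused whole. The fingers move at their own pace and stop on an object; "squeeze" is the grip in N (left out, the last holds). Time passes only in rows, so rows that do not move let the fingers close. It gives the time, the measured TCP pose, the force, the opening and the grip force at its end, in the units of the state.
- r.state(): the state, without advancing time (a new reading comes with each control period).
- r.read_camera(name): name is "scene" or "top" or "wrist"; returns a dict with "image" (384x512x3 uint8, red, green, blue), "fx", "fy", "cx", "cy" (pixels), "eye" and "attitude" of the camera in the world. Camera axes: x right, y down, z forward; pixel columns grow to the right and rows downward; lengths in m; the calibration is good to about 2 mm. A picture is of the moment at which its call begins. There is no depth.
- r.job_done(): hands the job in; it is judged then, once.
The state is a dict: "time_s": time; "joint_positions": joint angles; "qd": joint speeds; "effort": joint torques, N m; "tcp_pos": TCP position; "ee_rot": TCP orientation; "contact_force": force on the tool from outside, world axes, zero at the start; "torque": the same for the moment, N m; "width": finger opening in m; "grasp_force": force on a finger pad.
Only numpy, scipy, OpenCV 4.12 (cv2) and the standard library are available. Lean on these libraries where they do the work, as an engineer would, in place of code of your own. Each camera call takes 0.05 s, during which the arm holds its last target. There are 200 camera calls.

## Task

The small spice jar with the green cap has been left on the little kitchen scale: take it off and stand it upright on the worktop, clear of the scale. Once the pan is empty, weigh the jar of honey: set it down upright in the middle of the round pan, so that no edge of the jar hangs over the pan's rim, and let go of it. Set things down rather than dropping them, do not tip the honey over, and leave the tin and the pepper mill where they are.

Things in the scene. Friction and masses are not known exactly. Their poses are not given: they have to be found in the camera images.
- scale: small mechanical kitchen scale with a blue housing 115 x 115 mm and 66 mm high, a white dial on its front, a round steel pan on top; it is fixed to the worktop. Origin: centre of its underside, on the worktop; x points from the dial to the back, z up.
- pan_centre (a point): centre of the top face of the scale's round flat steel pan (92 mm diameter, 7 mm thick, no rim). The empty pan's top is 95 mm above the worktop; the point sinks with the pan. z up.
- scale_pan (a joint): how far the sprung pan has sunk, m: 0 empty, stop at 0.012. Spring about 800 N/m: the spice jar (0.2 kg) sinks it 2.5 mm, the honey jar 3 to 8 mm.
- spice_jar: small glass spice jar with a green cap, 46 mm diameter, 106 mm high; stands on the pan at the start. Origin: centre of its underside, z up along its axis. The strip of bare worktop in front of the sink (x 0.335 to 0.395, y -0.35 to -0.17) is always free; the flat rim of the dark sink behind it is 6 mm higher and serves as well.
- honey_jar: jar of honey with a red screw lid, to be weighed: round, 100 mm high, 0.3 to 0.65 kg; glass 60 to 62 mm diameter, lid 65 mm diameter in the top 12 mm. Origin: centre of its underside, z up along its axis. It stands on the worktop, left or right of the scale (the tin stands on the other side).
- tin: green food tin, 75 mm diameter, 58 mm high, a bystander on the worktop. Origin: centre of its underside.
- pepper_mill: dark wooden pepper mill, 58 mm diameter, 170 mm high, a bystander toward the back. Origin: centre of its underside.
There are look-alikes about, which are no part of the job. What is shaped like the honey_jar but yellow is not meant.

How it is judged:
By the outcome, as a careful person would: the job done as asked, in the order asked, and still so for the second after the job is handed in, with the robot touching nothing.
It also fails if it takes over 58 s, if anything falls off the work surface, if the arm or the gripper's body presses on something with over 40 N, if the wrist force passes 120 N, or if a joint passes its speed limit or range.

## Working session

There is one attempt and no reset: what is moved stays moved. The work goes in short steps, Python scripts to look and compute and a tool call to move; the robot and the scene stay as the last step left them, time stands still between calls to the robot, and variables do not carry over. Pictures are saved under pics/ and viewed, at most 10 in all, crops included, and the job is handed in when it is done.

Besides the shell and the picture viewer there is one more tool, called after "Call:" as name(argument=value, ...) on one line, values as JSON. arm_command: Moves the arm, as the interface text tells. Its arguments: {"type":"object","properties":{"steps":{"type":"array","items":{"type":"number"}},"squeeze":{"type":"number"}},"required":["steps"]}

```bash
mkdir -p pics; cat > h.py <<'E'
import numpy as np, cv2, pickle
from scipy.spatial.transform import Rotation as R
def rot(a):
    a=np.array(a,float)
    return a if a.shape==(3,3) else R.from_quat([a[1],a[2],a[3],a[0]]).as_matrix()
def proj(c,p):
    q=rot(c["attitude"]).T@(np.array(p)-np.array(c["eye"])); return c["fx"]*q[0]/q[2]+c["cx"],c["fy"]*q[1]/q[2]+c["cy"]
def atz(c,u,v,z):
    d=rot(c["attitude"])@np.array([(u-c["cx"])/c["fx"],(v-c["cy"])/c["fy"],1]); e=np.array(c["eye"]); return e+d*(z-e[2])/d[2]
def snap(r,n,f):
    c=r.read_camera(n); pickle.dump(c,open(f"pics/{f}.pkl","wb")); cv2.imwrite(f"pics/{f}.png",cv2.resize(c["image"][:,:,::-1],None,fx=1.5,fy=1.5,interpolation=cv2.INTER_CUBIC)); return c
def load(f): return pickle.load(open(f"pics/{f}.pkl","rb"))
E
python3 - <<'E'
from workcell import r
from h import *
for n in("scene","top"):
    c=snap(r,n,n+"0"); print(n,c["eye"],c["attitude"],c["fx"],c["cx"],c["cy"])
print(r.state())
E
```

```text
scene [ 0.61444102 -0.49489913  0.70035419] [-0.38341581  0.92223127  0.04604818 -0.01900959] 383.22890405042335 250.96103312946488 192.92976560533748
top [0.34289136 0.11589398 1.03305379] [ 0.07795982 -0.65737699  0.74478658 -0.08408744] 355.11169827738246 252.4832558836453 189.16917911253086
{'time_s': 0.1, 'joint_positions': array([ 1.04857291e+00,  3.13367389e-01,  1.49829604e+00, -9.47066676e-06,
        1.33100454e+00, -2.23382545e-01]), 'qd': array([ 0.00020153, -0.00145395, -0.0016032 , -0.00213671, -0.0012879 ,
       -0.00094107]), 'effort': array([ 2.31941514e-03, -4.12902403e+01, -2.60141194e+01, -1.37594493e-04,
        3.04040463e-03,  7.48310845e-05]), 'tcp_pos': array([0.15446101, 0.50153687, 0.22213044]), 'ee_rot': array([-1.91546257e-04,  1.48863916e-01,  9.88857546e-01, -5.02401102e-04]), 'contact_force': array([-0.7459636 , -0.4585622 ,  0.17458548]), 'torque': array([ 0.00869149, -0.0024199 ,  0.05179664]), 'grasp_force': 0.0, 'width': 0.08540289890764637}
```

View pics/scene0.png

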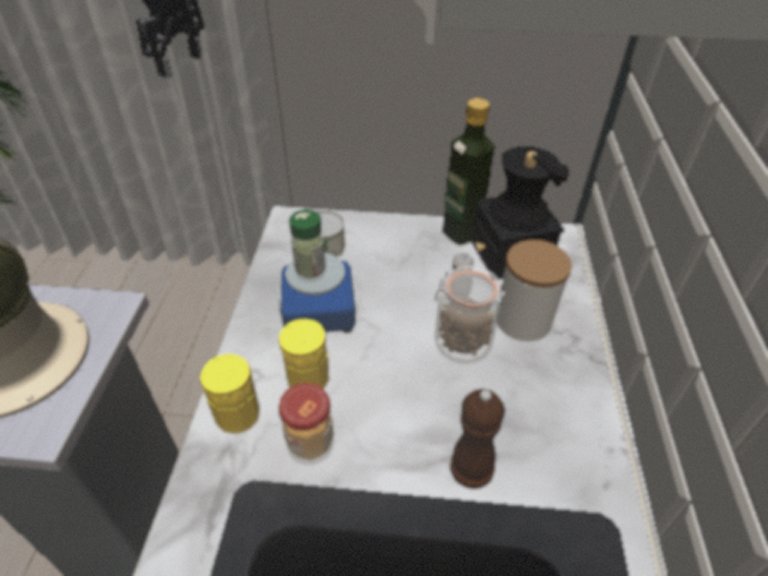

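View pics/top0.png

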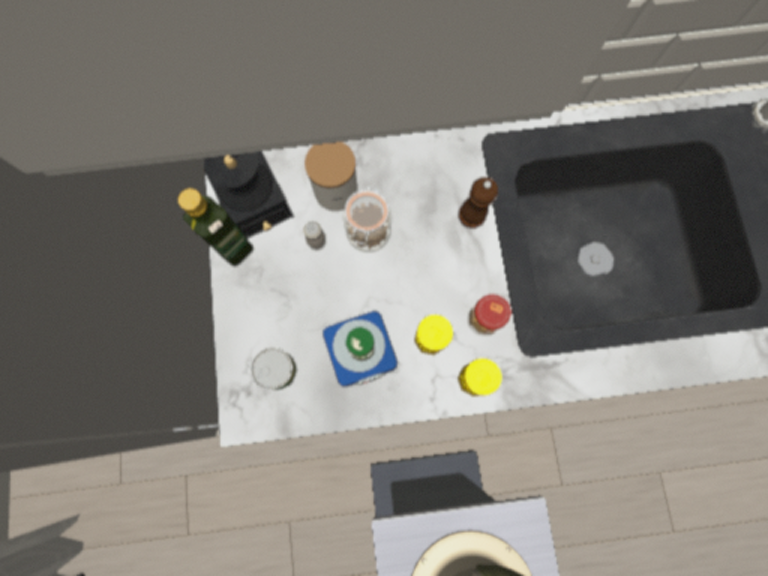

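Scene view: the spice jar is on the pan with its cap at (306,220), the honey's red lid is at (305,405), and two yellow decoys are at (304,335) and (228,375). Top view: cap at (360,342), honey lid at (492,312), yellow lids at (435,333) and (482,377), tin at (272,368), mill at (473,210).

```bash
python3 - <<'E'
from h import *
np.set_printoptions(precision=4,suppress=True)
t=load("top0"); s=load("scene0")
P=lambda c,u,v,z: atz(c,(u+.5)/1.5-.5,(v+.5)/1.5-.5,z)[:2]
for n,a in dict(cap=(360,342,.1985),pan=(359,347,.0925),honey=(492,312,.1),yelA=(435,333,.1),yelB=(482,377,.1),tin=(272,368,.058),millbase=(473,215,.0),milltop=(484,190,.17),jar=(366,212,.1),sinkFL=(525,355,.006),sinkBL=(483,137,.006),edgeL=(221,445,0),edgeR=(768,375,0),base=(430,490,0),sc1=(383,312,.066),sc2=(397,368,.066),sc3=(340,385,.066),sc4=(324,328,.066)).items(): print(n,P(t,*a))
print("scene")
for n,a in dict(cap=(306,218,.1985),pan=(316,274,.0925),honey=(305,404,.1),yelA=(304,336,.1),yelB=(228,373,.1),milltop=(485,400,.17),tin=(326,222,.058),sinkL=(240,485,.006)).items(): print(n,P(s,*a))
# segment centroids
for nm,c,hs in(("top",t,.1),("scene",s,.1)):
    h=cv2.cvtColor(c["image"],cv2.COLOR_RGB2HSV)
    for col,m,z in(("red",((h[...,0]<8)|(h[...,0]>170))&(h[...,1]>120)&(h[...,2]>90),.1),("green",(h[...,0]>50)&(h[...,0]<85)&(h[...,1]>110),.1985)):
        n,l,st,ce=cv2.connectedComponentsWithStats(m.astype(np.uint8))
        for i in range(1,n):
            if st[i,4]>60: print(nm,col,st[i],ce[i],atz(c,*ce[i],z))
E
```

```text
cap [0.4481 0.1375]
pan [0.4529 0.143 ]
honey [ 0.4844 -0.0987]
yelA [0.4599 0.0072]
yelB [ 0.3743 -0.062 ]
tin [0.4388 0.3051]
millbase [ 0.7036 -0.1176]
milltop [ 0.6872 -0.1056]
jar [0.6995 0.101 ]
sinkFL [ 0.4083 -0.1686]
sinkBL [ 0.8713 -0.1658]
edgeL [0.3144 0.4219]
edgeR [ 0.3138 -0.6225]
base [0.1885 0.047 ]
sc1 [0.5145 0.0925]
sc2 [0.4101 0.0803]
sc3 [0.3929 0.1853]
sc4 [0.4985 0.2033]
scene
cap [0.4505 0.1401]
pan [0.4573 0.1378]
honey [ 0.4864 -0.1023]
yelA [0.4644 0.0061]
yelB [ 0.3785 -0.0655]
milltop [ 0.6968 -0.1233]
tin [0.4426 0.31  ]
sinkL [ 0.4067 -0.1696]
top red [316 197  24  23 354] [327.3701 208.4011] [ 0.4831 -0.0972  0.1   ]
top green [232 219  17  18 159] [240.7484 226.6541] [0.4506 0.135  0.1985]
scene red [187 256  32  30 500] [201.972 270.73 ] [ 0.4849 -0.1059  0.1   ]
```

Call:
arm_command(steps=[0.0854,0,0,-0.025,0,0,-8.55,0.0854,0,0,-0.025,0,0,-8.55,0.0854,-0.037,-0.045,0,0,0,0,0.0854,-0.037,-0.045,0,0,0,0,0.0854,-0.037,-0.045,0,0,0,0], squeeze=40)

```text
time_s: 0.72
tcp_pos: [0.2662, 0.3652, 0.2724]
ee_rot: [-0.0, -0.0, 1.0, -0.0]
contact_force: [0.7, 0.6, 0.7]
width: 0.0855
grasp_force: 0.0
```

Call:
arm_command(steps=[0.0854,-0.037,-0.045,0,0,0,0,0.0854,-0.037,-0.045,0,0,0,0,0.0854,-0.037,-0.045,0,0,0,0,0.0854,-0.037,-0.045,0,0,0,0,0.0854,-0.037,-0.047,0,0,0,0])

```text
time_s: 1.35
tcp_pos: [0.4513, 0.138, 0.2725]
ee_rot: [-0.0, 0.0, 1.0, 0.0]
contact_force: [0.3, 0.7, 0.9]
width: 0.0857
grasp_force: 0.0
```

Call:
arm_command(steps=[0.0854,0,0,0,0,0,0,0.0854,0,0,0,0,0,0])

```text
time_s: 1.6
tcp_pos: [0.45, 0.1399, 0.2723]
ee_rot: [-0.0, 0.0, 1.0, 0.0]
contact_force: [0.2, -0.1, 0.1]
width: 0.0856
grasp_force: 0.0
```

```bash
python3 - <<'E'
from workcell import r
from h import *
c=snap(r,"wrist","w1"); s=r.state(); print(s["tcp_pos"],s["ee_rot"],c["eye"],s["contact_force"])
print(proj(c,(.45,.139,.1985)),proj(c,(.455,.1405,.0925)))
E
```

```text
[0.44986351 0.14037064 0.27253439] [-2.01107107e-04 -2.93724342e-04  9.99999932e-01  9.26305283e-05] [0.38434693 0.1387153  0.42331769] [-0.2458953   0.18193099 -0.2477805 ]
(np.float64(258.49471515063533), np.float64(201.61832009344806)) (np.float64(259.6207625783951), np.float64(180.70259685745074))
```

View pics/w1.png

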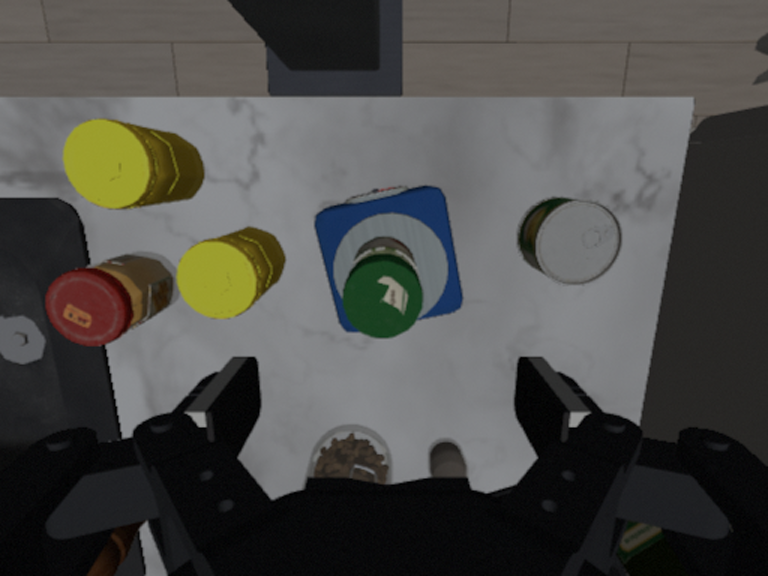

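The wrist view shows the cap at (382,296) between the fingers, the pan centred near (390,269), and the honey lid at (89,306).

```bash
python3 - <<'E'
from h import *
c=load("w1")
P=lambda u,v,z: atz(c,(u+.5)/1.5-.5,(v+.5)/1.5-.5,z)
print(P(382.5,296,.1985),P(390.5,269.5,.0925),P(89,306,.1),P(218,277,.1),P(107,164,.1),P(578,241,.058))
E
```

```text
[0.44618315 0.1359925  0.1985    ] [0.45353912 0.14114961 0.0925    ] [ 0.48119548 -0.09815788  0.1       ] [0.45775034 0.00668532 0.1       ] [ 0.37334255 -0.06534701  0.1       ] [0.43594353 0.30281355 0.058     ]
```

Call:
arm_command(steps=[0.0854,0.002,-0.003,0.03,0,0,0,0.0854,0,0,0.035,0,0,0,0.0854,0,0,0.03,0,0,0,0.0854,0,0,0.022,0,0,0,0.0854,0,0,0,0,0,0])

```text
time_s: 2.28
tcp_pos: [0.4472, 0.1376, 0.1548]
ee_rot: [-0.001, -0.001, 1.0, -0.0]
contact_force: [0.6, -0.2, 0.3]
width: 0.0853
grasp_force: 0.0
```

Call:
arm_command(steps=[0.055,0,0,0,0,0,0,0.05,0,0,0,0,0,0,0.04,0,0,0,0,0,0,0.03,0,0,0,0,0,0,0.03,0,0,0,0,0,0])

```text
time_s: 2.9
tcp_pos: [0.4486, 0.1368, 0.1558]
ee_rot: [0.0, 0.0, 1.0, 0.0]
contact_force: [0.6, 1.9, 1.2]
width: 0.044
grasp_force: 40.4
```

Call:
arm_command(steps=[0.03,0,0,-0.01,0,0,0,0.03,0,0,-0.02,0,0,0,0.03,0,0,-0.03,0,0,0,0.03,0,0,-0.03,0,0,0,0.03,0,0,-0.01,0,0,0])

```text
time_s: 3.52
tcp_pos: [0.4488, 0.1365, 0.2572]
ee_rot: [0.001, 0.0, 1.0, -0.0]
contact_force: [0.1, -0.5, -2.2]
width: 0.0441
grasp_force: 41.2
```

Call:
arm_command(steps=[0.03,0.006,-0.025,0,0,0,0,0.03,0.01,-0.045,0,0,0,0,0.03,0.01,-0.045,0,0,0,0,0.03,0.01,-0.045,0,0,0,0,0.03,0.01,-0.045,0,0,0,0])

```text
time_s: 4.15
tcp_pos: [0.4015, -0.0696, 0.2549]
ee_rot: [-0.001, 0.0, 1.0, 0.0]
contact_force: [-0.0, 0.5, -1.6]
width: 0.0438
grasp_force: 41.4
```

Call:
arm_command(steps=[0.03,0.01,-0.045,0,0,0,0,0.03,0.01,-0.045,0,0,0,0,0.03,0.01,-0.045,0,0,0,0,0.03,0.007,-0.047,0,0,0,0,0.03,0,0,0,0,0,0])

```text
time_s: 4.78
tcp_pos: [0.3643, -0.2524, 0.2545]
ee_rot: [-0.001, 0.002, 1.0, 0.001]
contact_force: [0.4, 1.0, -2.0]
width: 0.044
grasp_force: 41.6
```

```bash
python3 - <<'E'
from workcell import r
from h import *
c=snap(r,"scene","s2"); s=r.state(); print(s["tcp_pos"],s["width"],s["grasp_force"],s["contact_force"])
E
```

```text
[ 0.36465879 -0.2509195   0.25462103] 0.043697723305699064 41.64063672458724 [-0.40393561  1.07044887 -1.17770286]
```

View pics/s2.png

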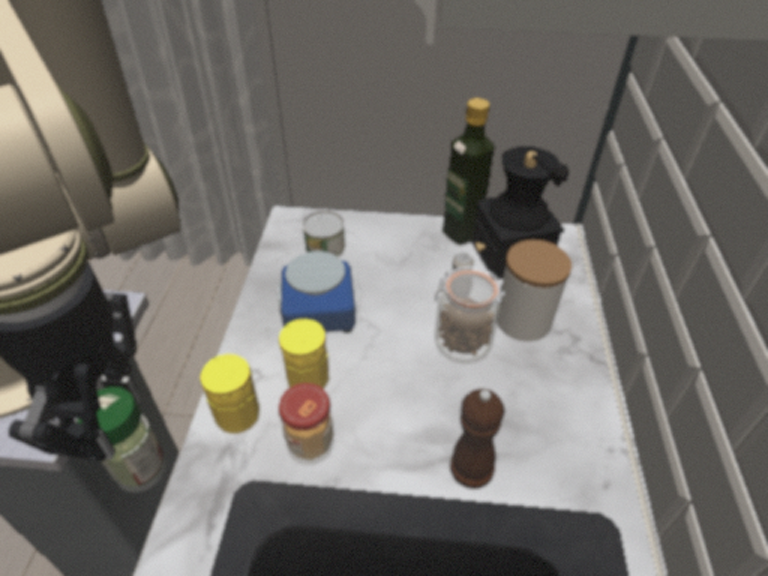

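The jar is held upright in the gripper at (125,440), and the pan is empty at (316,271). Lowering it onto the strip.

Call:
arm_command(steps=[0.03,0,0,0.04,0,0,0,0.03,0,0,0.05,0,0,0,0.03,0,0,0.05,0,0,0,0.03,0,0,0.03,0,0,0,0.03,0,0,0.014,0,0,0])

```text
time_s: 5.45
tcp_pos: [0.365, -0.2489, 0.0703]
ee_rot: [-0.001, -0.0, 1.0, 0.001]
contact_force: [0.5, 0.4, -1.6]
width: 0.044
grasp_force: 41.7
```

Call:
arm_command(steps=[0.03,0,0,0.003,0,0,0,0.03,0,0,0.002,0,0,0,0.03,0,0,0,0,0,0])

```text
time_s: 5.82
tcp_pos: [0.3656, -0.2506, 0.0673]
ee_rot: [0.0, 0.0, 1.0, -0.001]
contact_force: [-0.4, -0.3, -2.3]
width: 0.0442
grasp_force: 41.7
```

Call:
arm_command(steps=[0.03,0,0,0.002,0,0,0,0.03,0,0,0,0,0,0,0.03,0,0,0.001,0,0,0,0.03,0,0,0,0,0,0])

```text
time_s: 6.32
tcp_pos: [0.3655, -0.2505, 0.0642]
ee_rot: [0.0, 0.0, 1.0, -0.0]
contact_force: [-1.1, 1.2, 4.8]
width: 0.0439
grasp_force: 42.5
```

Call:
arm_command(steps=[0.03,0,0,0.001,0,0,0,0.03,0,0,0,0,0,0])

```text
time_s: 6.58
tcp_pos: [0.3658, -0.2506, 0.0641]
ee_rot: [0.001, 0.0, 1.0, -0.001]
contact_force: [-3.6, 4.6, 18.7]
width: 0.0434
grasp_force: 43.7
```

Contact made. Opening the gripper, then rising and heading for the honey.

Call:
arm_command(steps=[0.05,0,0,-0.001,0,0,0,0.06,0,0,0,0,0,0,0.07,0,0,0,0,0,0,0.0854,0,0,0,0,0,0,0.0854,0,0,0,0,0,0])

```text
time_s: 7.2
tcp_pos: [0.3653, -0.2503, 0.0635]
ee_rot: [-0.0, 0.0, 1.0, 0.0]
contact_force: [0.2, 0.1, 0.0]
width: 0.0854
grasp_force: 0.0
```

Call:
arm_command(steps=[0.0854,0,0,-0.02,0,0,0,0.0854,0,0,-0.04,0,0,0,0.0854,0,0,-0.05,0,0,0,0.0854,0,0,-0.04,0,0,0,0.0854,-0.03,0.04,0,0,0,0])

```text
time_s: 7.82
tcp_pos: [0.3959, -0.2123, 0.2164]
ee_rot: [0.002, 0.002, 1.0, -0.002]
contact_force: [-0.1, 0.9, -1.0]
width: 0.0852
grasp_force: 0.0
```

Call:
arm_command(steps=[0.0854,-0.035,0.04,0,0,0,0,0.0854,-0.035,0.045,0,0,0,0,0.0854,-0.018,0.025,0,0,0,0,0.0854,0,0,0,0,0,0,0.0854,0,0,0,0,0,0])

```text
time_s: 8.45
tcp_pos: [0.483, -0.1009, 0.2135]
ee_rot: [-0.0, 0.0, 1.0, -0.0]
contact_force: [0.7, -0.8, -0.2]
width: 0.0856
grasp_force: 0.0
```

```bash
python3 - <<'E'
from workcell import r
from h import *
c=snap(r,"wrist","w3"); s=r.state(); print(s["tcp_pos"],s["ee_rot"],s["contact_force"])
print(proj(c,(.483,-.099,.1)))
h=cv2.cvtColor(c["image"],cv2.COLOR_RGB2HSV)
m=((h[...,0]<8)|(h[...,0]>170))&(h[...,1]>120)&(h[...,2]>60)
n,l,st,ce=cv2.connectedComponentsWithStats(m.astype(np.uint8))
for i in range(1,n):
    if st[i,4]>200: print(st[i],ce[i],atz(c,*ce[i],.1),atz(c,st[i,0]+st[i,2]/2-.5,st[i,1]+st[i,3]/2-.5,.1))
E
```

```text
[ 0.48290241 -0.10111444  0.21355193] [-1.47362956e-04  6.45282057e-04  9.99999780e-01 -5.25110935e-05] [ 0.00640479  0.50266649 -0.36564927]
(np.float64(261.35647276811386), np.float64(190.07138009498183))
[ 225  157   65   64 2620] [258.02519084 187.52061069] [ 0.48047657 -0.10219744  0.1       ] [ 0.48144115 -0.10318243  0.1       ]
```

View pics/w3.png

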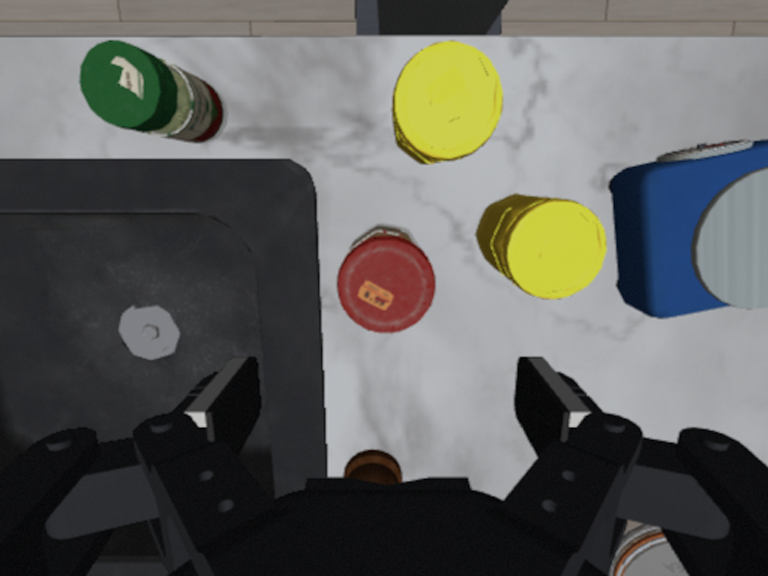

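The wrist view shows the spice jar standing upright on the strip, top left. The honey lid at (386,284) is centred between the fingers at x = 387. Descending.

Call:
arm_command(steps=[0.0854,0,0,0.04,0,0,0,0.0854,0,0,0.035,0,0,0,0.0854,0,0,0.03,0,0,0,0.0854,0,0,0.03,0,0,0,0.0854,0,0,0.023,0,0,0], squeeze=55)

```text
time_s: 9.12
tcp_pos: [0.4826, -0.1013, 0.0546]
ee_rot: [-0.0, 0.001, 1.0, 0.0]
contact_force: [-0.7, -0.0, -0.3]
width: 0.0854
grasp_force: 0.0
```

Call:
arm_command(steps=[0.075,0,0,0,0,0,0,0.068,0,0,0,0,0,0,0.055,0,0,0,0,0,0,0.045,0,0,0,0,0,0,0.045,0,0,0,0,0,0])

```text
time_s: 9.75
tcp_pos: [0.4842, -0.1011, 0.0572]
ee_rot: [0.001, 0.0, 1.0, -0.001]
contact_force: [-1.1, -1.2, 5.8]
width: 0.0633
grasp_force: 59.5
```

Call:
arm_command(steps=[0.045,0,0,-0.005,0,0,0,0.045,0,0,-0.01,0,0,0,0.045,0,0,-0.01,0,0,0,0.045,0,0,0,0,0,0])

```text
time_s: 10.25
tcp_pos: [0.4838, -0.1006, 0.0816]
ee_rot: [0.001, 0.0, 1.0, -0.0]
contact_force: [-0.3, -0.6, -2.6]
width: 0.063
grasp_force: 61.1
```

```bash
python3 - <<'E'
from workcell import r
from h import *
c=snap(r,"scene","s4"); s=r.state(); print(s["tcp_pos"],s["width"],s["grasp_force"],s["contact_force"],s["torque"])
cv2.imwrite("pics/s4c.png",cv2.resize(c["image"][170:370,100:340,::-1],None,fx=3,fy=3,interpolation=cv2.INTER_CUBIC))
E
```

```text
[ 0.48347707 -0.10041145  0.08096033] 0.06284416618463758 61.14114046096802 [ 0.6387956   0.21138232 -4.49710739] [-0.00357727  0.01368044 -0.0200361 ]
```

View pics/s4c.png

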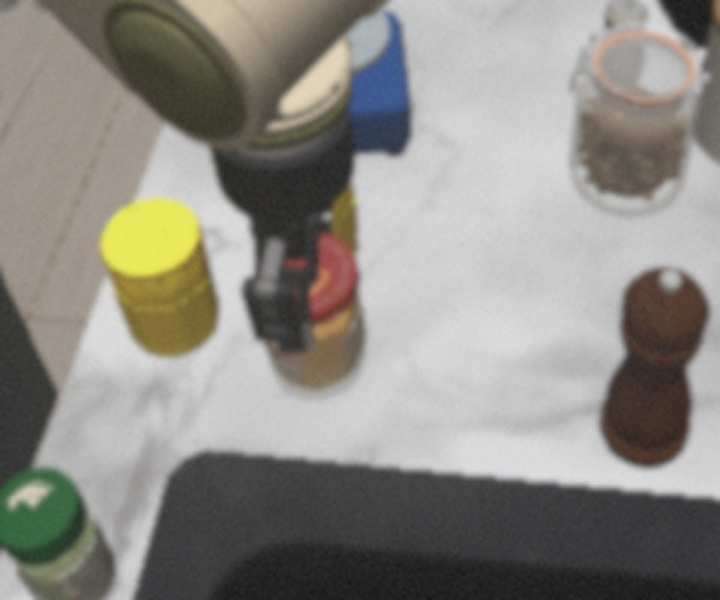

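The honey is gripped upright just under its lid and lifted, with about 4 N hanging from the gripper. Carrying it to the pan.

Call:
arm_command(steps=[0.045,0,0,-0.03,0,0,0,0.045,0,0,-0.045,0,0,0,0.045,0,0,-0.045,0,0,0,0.045,0.002,0.02,-0.03,0,0,0,0.045,0.005,0.04,-0.01,0,0,0])

```text
time_s: 10.92
tcp_pos: [0.4768, -0.0405, 0.242]
ee_rot: [0.001, 0.001, 1.0, -0.0]
contact_force: [0.5, 0.5, -3.9]
width: 0.0629
grasp_force: 62.5
```

Call:
arm_command(steps=[0.045,0.006,0.045,0,0,0,0,0.045,0.006,0.045,0,0,0,0,0.045,0.006,0.045,0,0,0,0,0.045,0.003,0.03,0,0,0,0,0.045,0.001,0.016,0,0,0,0])

```text
time_s: 11.55
tcp_pos: [0.454, 0.1418, 0.2403]
ee_rot: [-0.0, -0.001, 1.0, -0.0]
contact_force: [0.6, -0.7, -4.0]
width: 0.063
grasp_force: 62.3
```

Call:
arm_command(steps=[0.045,0,0,0,0,0,0,0.045,0,0,0,0,0,0])

```text
time_s: 11.8
tcp_pos: [0.4546, 0.1398, 0.2404]
ee_rot: [-0.0, 0.001, 1.0, -0.0]
contact_force: [-0.9, -0.0, -4.1]
width: 0.0629
grasp_force: 62.3
```

```bash
python3 - <<'E'
from workcell import r
from h import *
s=r.state(); print(s["tcp_pos"],s["width"],s["grasp_force"],s["contact_force"])
c=snap(r,"wrist","w5")
t=load("s2")
for z,n,cc in((.095,"pan",t),):
    h=cv2.cvtColor(cc["image"],cv2.COLOR_RGB2HSV)
    print(h[181,210],h[181,190],h[181,236])
# pan in wrist w3/w1 already; project pan circle in top0/s2 for check
def draw(f,p,z,rad,col=(255,0,0)):
    cc=load(f); im=cv2.resize(cc["image"],None,fx=4,fy=4,interpolation=cv2.INTER_CUBIC)
    pts=np.array([proj(cc,(p[0]+rad*np.cos(a),p[1]+rad*np.sin(a),z)) for a in np.linspace(0,6.28,60)])*4+1.5
    cv2.polylines(im,[pts.astype(int)],True,col,1); u,v=(np.array(proj(cc,(*p,z)))*4).astype(int); return im[v-150:v+150,u-190:u+190,::-1]
a=draw("s2",(.4545,.1405),.095,.046); b=draw("top0",(.4545,.1405),.0925,.046)
cv2.imwrite("pics/ov.png",np.hstack([a,b]))
E
```

```text
[0.45461358 0.13975953 0.24039812] 0.06293553291400307 62.286232709884644 [-0.87163357 -0.03441736 -4.13569381]
[ 93  16 176] [109  55 157] [120   3 195]
```

View pics/ov.png

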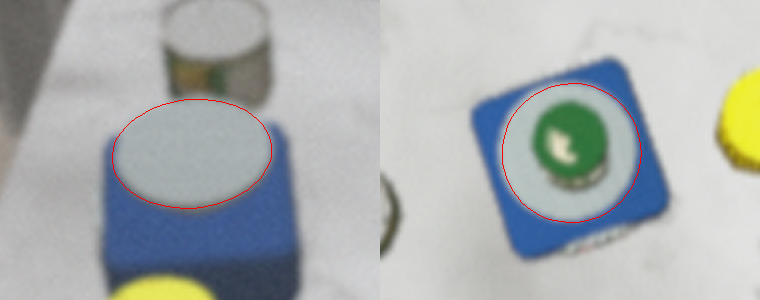

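View pics/w5.png

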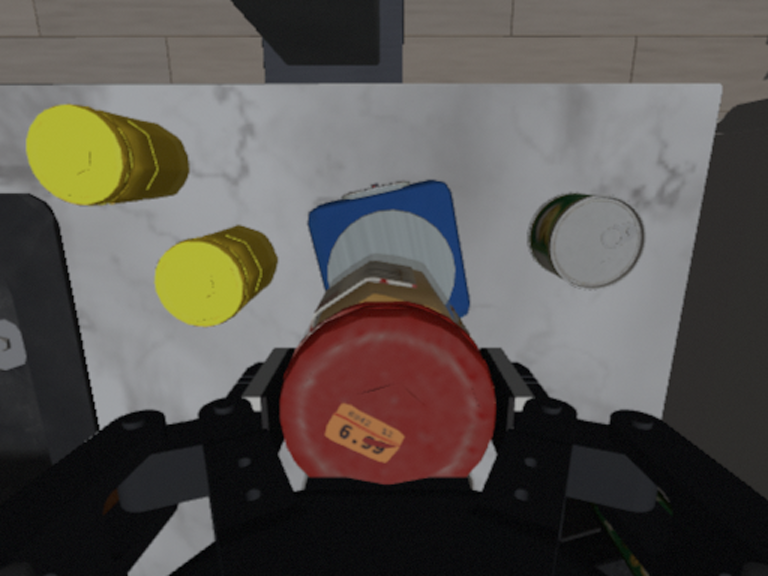

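The pan outlines match the estimate (0.4545, 0.1405). The wrist view shows the honey level and gripped, lid edges at x = 281 and 495, top edge at y = 304.

```bash
python3 - <<'E'
from h import *
c=load("w5")
for z in(.28,.284,.288):
    f=lambda u,v: atz(c,(u+.5)/1.5-.5,(v+.5)/1.5-.5,z)
    L,Rr,T=f(281,400),f(495,400),f(388,303.5); print(z,Rr[1]-L[1],(Rr[1]+L[1])/2,T[0],T[0]+.0325)
E
```

```text
0.28 0.062211673515311955 0.13870599591068927 0.4216560424978877 0.45415604249788766
0.284 0.05997717611533236 0.13870604932404018 0.42047728786459965 0.4529772878645997
0.288 0.057742678715352755 0.13870610273739112 0.41929853323131155 0.4517985332313116
```

Call:
arm_command(steps=[0.045,0,0.001,0.025,0,0,0,0.045,0,0,0.03,0,0,0,0.045,0,0,0.015,0,0,0,0.045,0,0,0.006,0,0,0,0.045,0,0,0,0,0,0])

```text
time_s: 12.48
tcp_pos: [0.4548, 0.1415, 0.165]
ee_rot: [0.0, 0.0, 1.0, 0.0]
contact_force: [-0.4, 1.7, -3.0]
width: 0.0626
grasp_force: 62.3
```

Call:
arm_command(steps=[0.045,0,0,0.003,0,0,0,0.045,0,0,0.003,0,0,0,0.045,0,0,0.002,0,0,0,0.045,0,0,0,0,0,0])

```text
time_s: 12.98
tcp_pos: [0.4544, 0.1417, 0.1565]
ee_rot: [-0.0, 0.0, 1.0, 0.0]
contact_force: [0.8, 0.2, -3.4]
width: 0.0629
grasp_force: 62.3
```

Call:
arm_command(steps=[0.045,0,0,0.002,0,0,0,0.045,0,0,0.002,0,0,0,0.045,0,0,0,0,0,0])

```text
time_s: 13.35
tcp_pos: [0.4543, 0.1416, 0.1524]
ee_rot: [-0.0, 0.0, 1.0, -0.0]
contact_force: [0.6, 0.0, -3.5]
width: 0.0629
grasp_force: 62.3
```

Call:
arm_command(steps=[0.045,0,0,0.002,0,0,0,0.045,0,0,0.002,0,0,0,0.045,0,0,0,0,0,0])

```text
time_s: 13.72
tcp_pos: [0.4545, 0.1416, 0.1486]
ee_rot: [0.0, 0.0, 1.0, -0.0]
contact_force: [-0.1, 0.0, -0.2]
width: 0.0629
grasp_force: 62.8
```

Call:
arm_command(steps=[0.045,0,0,0.001,0,0,0,0.045,0,0,0.001,0,0,0,0.045,0,0,0,0,0,0])

```text
time_s: 14.1
tcp_pos: [0.4544, 0.1416, 0.1465]
ee_rot: [-0.0, 0.0, 1.0, 0.0]
contact_force: [0.3, -2.0, 0.9]
width: 0.0628
grasp_force: 62.8
```

Call:
arm_command(steps=[0.066,0,0,0,0,0,0,0.07,0,0,0,0,0,0,0.0854,0,0,0,0,0,0,0.0854,0,0,0,0,0,0,0.0854,0,0,0,0,0,0])

```text
time_s: 14.72
tcp_pos: [0.4544, 0.1416, 0.1466]
ee_rot: [-0.0, 0.0, 1.0, -0.0]
contact_force: [-0.9, 0.0, -0.4]
width: 0.0851
grasp_force: 0.0
```

Call:
arm_command(steps=[0.0854,0,0,-0.01,0,0,0,0.0854,0,0,-0.03,0,0,0,0.0854,0,0,-0.04,0,0,0,0.0854,0,0,-0.05,0,0,0,0.0854,0,0,0,0,0,0])

```text
time_s: 15.35
tcp_pos: [0.4556, 0.1418, 0.2806]
ee_rot: [0.004, 0.0, 1.0, 0.0]
contact_force: [0.9, 0.1, -1.5]
width: 0.0851
grasp_force: 0.0
```

Call:
arm_command(steps=[0.0854,0.01,0.05,0,0,0,0,0.0854,0.01,0.05,0,0,0,0,0.0854,0.02,0.05,0,0,0,0,0.0854,0.02,0.05,0,0,0,0,0.0854,0,0,0,0,0,0])

```text
time_s: 15.98
tcp_pos: [0.3927, 0.344, 0.276]
ee_rot: [-0.001, -0.002, 1.0, -0.0]
contact_force: [0.6, -0.8, 0.0]
width: 0.0853
grasp_force: 0.0
```

```bash
python3 - <<'E'
from workcell import r
from h import *
s=r.state(); print(s["tcp_pos"],s["contact_force"],s["time_s"])
c=snap(r,"scene","s6"); d=snap(r,"top","t6")
cv2.imwrite("pics/fin.png",np.hstack([cv2.resize(q,(400,450)) for q in (c["image"][100:384,70:322,::-1],d["image"][80:364,150:402,::-1])]))
for n,cc in(("scene",c),("top",d)):
    h=cv2.cvtColor(cc["image"],cv2.COLOR_RGB2HSV)
    m=((h[...,0]<8)|(h[...,0]>170))&(h[...,1]>120)&(h[...,2]>90)
    k,l,st,ce=cv2.connectedComponentsWithStats(m.astype(np.uint8))
    for i in range(1,k):
        if st[i,4]>60: print(n,st[i],ce[i],atz(cc,*ce[i],.19))
E
```

```text
[0.39272795 0.34399605 0.27602958] [ 0.56413526 -0.76851809  0.02780552] 15.975
scene [194 141  27  20 359] [206.         151.04178273] [0.456081   0.13143633 0.19      ]
top [226 213  25  26 454] [237.6938326  225.98678414] [0.45421466 0.14225328 0.19      ]
```

View pics/fin.png

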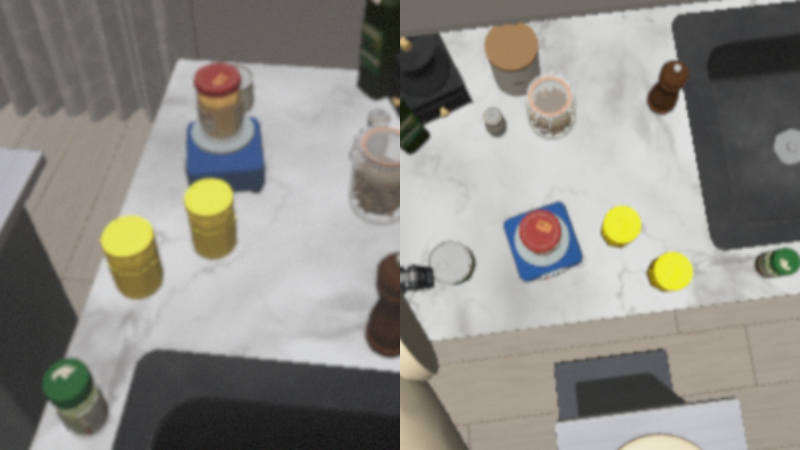

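The honey stands upright in the middle of the pan, with its lid about 2 mm from the pan centre in the top view. The spice jar stands on the strip, and the other objects haven't moved.

```bash
python3 -c "
from workcell import r
print(r.job_done())"
```

```text
the job is handed in; nothing more can be done
None
```

The spice jar is upright on the worktop strip in front of the sink, the honey stands released and centred on the scale pan, and the job was handed in at about 16 s; no verdict came back.

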